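Make up the sampling kit and the reagent kit

ROBOT

A 6-joint arm with a two-finger parallel gripper is mounted at the origin on a cart in front of the work surface, level with it; the furniture and walls round the work are solid. World frame = base frame: x ahead of the robot, y to its left, z up, the work surface at z = 0. Lengths are in m, angles in rad, forces in N, time in s.
With the tool pointing down it reaches from about 0.35 to 0.775 m from the base axis. Payload 7.3 kg.
Tool frame: the origin (TCP) lies on the centre line of the jaws, within the pads' length; the fingertips stand 17 mm ahead of it and the grasp point (between the pads) lies 2 mm behind it (robot.tip_extent is the distance from the TCP to the fingertips, in m); z points along the fingers, y is the line along which they close (so a half turn about z gives the same grasp; the last joint's range is limited). The gripper opens to 92 mm and grips with 3 to 60 N. Pads are 19 mm wide; open, the fingers measure 130 mm over their backs; the gripper's body (75 mm by 190 mm) begins 47 mm behind the grasp point.
Start: joints at [-1.374, 0.342, 1.524, -0, 1.275, -0.146], TCP at [0.176, -0.494, 0.244] pointing down, gripper open.
Joint ranges: [-2.53, 2.53], [-0.77, 2.02], [0.04, 2.7], [-1, 4.14], [0.28, 2.66], [-3.11, 3.11]. Speed limits (rad/s): [2.57, 2.57, 3.14, 3.14, 3.14, 3.14].

INTERFACE

Orientations are given as [roll, pitch, yaw] about the fixed x, y, z axes, in that order (R = Rz(yaw) Ry(pitch) Rx(roll)).
In Python, from cell import robot gives the robot as it stands.
- The arm moves only by the tool step_arm, never from a script. Its argument "motion" is a list of rows, each a list of 2 entries, a list of its own where there are three numbers: the shift along the tool's x, y, z in units of 60 mm (1.0 is 60 mm), then the turn about the tool's z in rad. In form: [[[x, y, z], spin], ...]. A call has 1 to 10 rows; each row is the pose to reach, as a shift and turn from the pose commanded when the call began, along the tool's axes at that moment; what a row does not reach only later rows make up. A row lasts 1/8 s, in which the tool goes at most 62.5 mm and 10.7 degrees, less where a joint would pass 70% of its speed; a pose out of reach is approached as far as the arm can. A call with a gripper value outside its range is refused whole. "hand" is the closure in counts, from 0 (fully open) to 255 (shut), set as the call begins (left out, the last holds). The fingers move at their own pace and stop on an object; "squeeze" is the grip in N (left out, the last holds). Time passes only in rows, so rows that repeat a pose let the fingers close. It gives the time, the measured TCP pose, the force, the opening and the grip force at its end, in the units of the state.
- robot.observe(): the state, without advancing time (a new reading comes with each control period).
- robot.read_camera(name): name is "side" or "top"; returns a dict with "pixels" (400x640x3 uint8, red, green, blue), "intrinsics" (3x3 intrinsics, pixels), "xyz" and "rotation" of the camera in the world. Camera axes: x right, y up, looking along -z (the intrinsics and any distortion apply to the point x, -y, -z); pixel columns grow to the right and rows downward; lengths in m; the calibration is good to about 2 mm. A picture is of the moment at which its call begins. There is no depth.
- robot.hand_in(): hands the job in; it is judged then, once.
The state is a dict: "time": time; "qpos": joint angles; "qvel": joint speeds; "joint_efforts": joint torques, N m; "tool_pos": TCP position; "tool_rot": TCP orientation; "contact_force": force on the tool from outside, world axes, zero at the start; "torque": the same for the moment, N m; "opening": finger opening in m; "grip_force": force on a finger pad.
Only numpy, scipy, OpenCV 4.12 (cv2) and the standard library are available. Lean on these libraries where they do the work, as an engineer would, in place of code of your own. Each camera call takes 0.05 s, during which the arm holds its last target. There are 200 camera calls.

TASK

Make up the two kits in their trays from the stock standing on the bench. The long tray with three bays takes the white bottle in its large bay, the black stopper in the middle bay and the red rubber bulb in the small end bay; the short tray with two bays takes the amber bottle in its large bay and the small brown stopper in its small bay. Everything stands upright on the floor of its bay, and the squeeze bottle, the small carton and the conical flask stay where they are.

Things in the scene. Friction and masses are not known exactly. Their poses are not given: they have to be found in the camera images.
- long_tray: Fixed shallow white tray with three bays in a row, 86 mm across (its x) and 222 mm long (its y), all walls 4 mm thick and 12 mm high, floor 4 mm thick. Origin: centre of its underside, on the bench; z up. Bays, each 78 mm wide in x and centred at x = 0: the large bay, 78 mm long, centred at y = +68 mm; the middle bay, 64 mm long, centred at y = -7 mm; the end bay, 64 mm long, centred at y = -75 mm
- short_tray: Fixed shallow white tray with two bays, 86 mm across (its x) and 154 mm long (its y), all walls 4 mm thick and 12 mm high, floor 4 mm thick. Origin: centre of its underside, on the bench; z up. Bays, each 78 mm wide in x and centred at x = 0: the large bay, 78 mm long, centred at y = +34 mm; the small bay, 64 mm long, centred at y = -41 mm
- white_bottle_mid (a point): Centre (half-way up, 50 mm above its base) of the loose white polythene bottle with white screw cap: 100 mm high, round straight body 52 mm in diameter up to about 65 mm, then a shoulder and a 32 mm cap. z up along its axis
- black_stopper_mid (a point): Centre (half-way up, 15 mm above its base) of the loose larger, black rubber stopper: 30 mm high, tapered, wide end (35 mm in diameter) up. z up along its axis
- bulb_mid (a point): Centre (half-way up, 26 mm above its base) of the loose red rubber dropper bulb: slender, standing upright, 52 mm high, at most 26 mm in diameter. z up along its axis
- amber_bottle_mid (a point): Centre (half-way up, 48.5 mm above its base) of the loose amber glass reagent bottle with glass stopper: 97 mm high, round straight body 52 mm in diameter up to about 60 mm, then a shoulder and a 30 mm stopper. z up along its axis
- brown_stopper_mid (a point): Centre (half-way up, 14 mm above its base) of the loose smaller, red-brown rubber stopper: 28 mm high, tapered, 28 mm in diameter at the top. z up along its axis
- squeeze_bottle: Bystander, loose: white wash bottle with blue cap and bent spout, 72 x 112 mm, 219 mm high, at the right of the stock. Origin: centre of its underside
- carton: Bystander, loose: small upright teal and red cardboard carton, 45 x 115 mm, 75 mm high, behind the stock. Origin: centre of its underside
- flask: Bystander, loose: empty clear conical flask, 64 mm in diameter, 114 mm high, at the left of the stock. Origin: centre of its underside. (Keep the arm clear of the fixed burette stand further left: two thin upright rods 0.63 m tall between x = 0.54 and 0.64, y = 0.48 and 0.61)

How it is judged:
At the end, for the whole second after the job is handed in: Each thing stands in its named bay, inside the bay's walls (bottle axes within 15 mm of the bay's centre along both tray axes), its base at most 8 mm above the bay's floor, upright within 9 degrees and at rest; the three bystanders were not pushed away or tipped (x of white_bottle_mid in the frame of long_tray between -0.015 and 0.015 m and y of white_bottle_mid in the frame of long_tray between 0.053 and 0.083 m and z of white_bottle_mid in the frame of long_tray below 0.062 m and angle between each of white_bottle_mid, black_stopper_mid, bulb_mid, amber_bottle_mid, brown_stopper_mid's own z axis and vertical below 0.16 rad and linear speed of each of white_bottle, black_stopper, bulb, amber_bottle, brown_stopper below 0.02 m/s and x of black_stopper_mid in the frame of long_tray between -0.023 and 0.023 m and y of black_stopper_mid in the frame of long_tray between -0.0235 and 0.0095 m and z of black_stopper_mid in the frame of long_tray below 0.027 m and x of bulb_mid in the frame of long_tray between -0.028 and 0.028 m and y of bulb_mid in the frame of long_tray between -0.096 and -0.054 m and z of bulb_mid in the frame of long_tray below 0.038 m and x of amber_bottle_mid in the frame of short_tray between -0.015 and 0.015 m and y of amber_bottle_mid in the frame of short_tray between 0.019 and 0.049 m and z of amber_bottle_mid in the frame of short_tray below 0.0605 m and x of brown_stopper_mid in the frame of short_tray between -0.027 and 0.027 m and y of brown_stopper_mid in the frame of short_tray between -0.061 and -0.021 m and z of brown_stopper_mid in the frame of short_tray below 0.026 m); the robot touches nothing.
It fails at once if the squeeze bottle is pushed away (more than 30 mm) or tipped over (distance of squeeze_bottle from where it was at the start of the episode above 0.03 m or angle between squeeze_bottle's own z axis and vertical above 0.4 rad).
It fails at once if the small carton is pushed away (more than 30 mm) or tipped over (distance of carton from where it was at the start of the episode above 0.03 m or angle between carton's own z axis and vertical above 0.4 rad).
It fails at once if the conical flask is pushed away (more than 30 mm) or tipped over (distance of flask from where it was at the start of the episode above 0.03 m or angle between flask's own z axis and vertical above 0.4 rad).
It also fails if it takes over 125 s, if anything falls off the work surface, if the arm or the gripper's body presses on something with over 40 N, if the wrist force passes 120 N, or if a joint passes its speed limit or range.

## Working session

There is one attempt and no reset: what is moved stays moved. The work goes in short steps, Python scripts to look and compute and a tool call to move; the robot and the scene stay as the last step left them, time stands still between calls to the robot, and variables do not carry over. Pictures are saved under pics/ and viewed, at most 14 in all, crops included, and the job is handed in when it is done.

Besides the shell and the picture viewer there is one more tool, called after "Call:" as name(argument=value, ...), one argument or row to a line, values as JSON. step_arm: Moves the arm, as the interface text tells. Its arguments: {"type":"object","properties":{"motion":{"type":"array"},"hand":{"type":"number"},"squeeze":{"type":"number"}},"required":["motion"]}

```bash
ls; mkdir -p pics; python3 - <<'E'
from cell import robot
import cv2,numpy as np
for n in("top","side"):
    c=robot.read_camera(n); cv2.imwrite(f"pics/{n}0.png",c["pixels"][:,:,::-1]); print(n,c["intrinsics"],c["xyz"],c["rotation"],[k for k in c])
print(robot.observe())
E
```

```text
pics
top [[436.19806139   0.         321.90458881]
 [  0.         436.19806139 199.04963356]
 [  0.           0.           1.        ]] [ 0.3937129  -0.01961038  1.62301523] [ 0.14339371 -0.01697935 -1.59181072] ['pixels', 'intrinsics', 'xyz', 'rotation']
side [[452.23168928   0.         323.18604234]
 [  0.         452.23168928 196.30921586]
 [  0.           0.           1.        ]] [ 0.48799479 -1.01520519  0.91951512] [ 0.87100142 -0.01645498 -0.12752913] ['pixels', 'intrinsics', 'xyz', 'rotation']
{'time': 0.1, 'qpos': array([-1.37401315e+00,  3.42638018e-01,  1.52486176e+00,  1.59244272e-05,
        1.27542094e+00, -1.46003899e-01]), 'qvel': array([-0.00099618, -0.00114797, -0.00374628,  0.00154614, -0.00040514,
        0.00070354]), 'joint_efforts': array([ 2.13184561e-03, -4.32004058e+01, -2.44694942e+01,  7.19566480e-02,
        5.26614266e-02, -6.42756709e-05]), 'tool_pos': array([ 0.17641983, -0.49413166,  0.2431431 ]), 'tool_rot': array([-3.14028094e+00, -2.08280315e-04,  3.42782290e-01]), 'contact_force': array([-0.14413695,  0.01039425, -0.20759599]), 'torque': array([-0.0091215 , -0.00922323, -0.00438631]), 'grip_force': 0.0, 'opening': 0.0920506521875666}
```

View pics/top0.png

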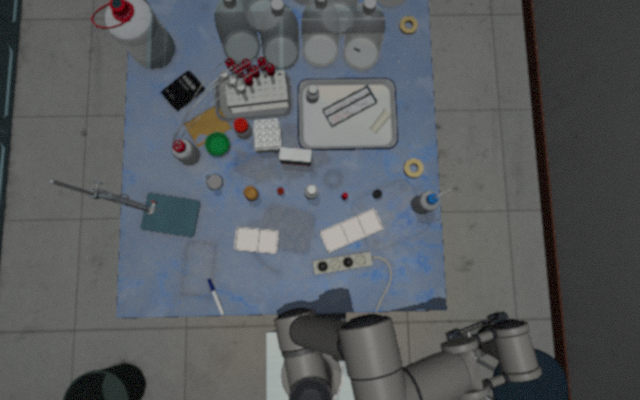

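View pics/side0.png

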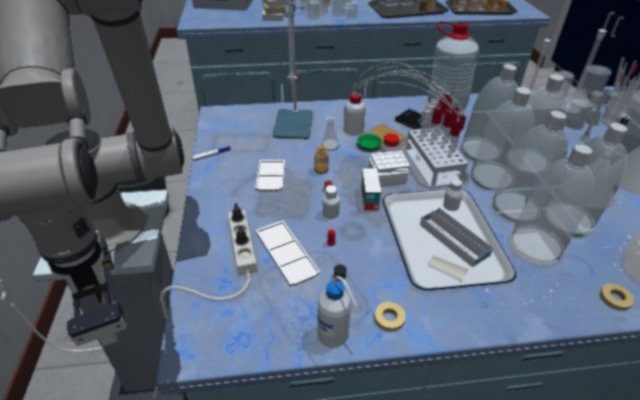

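The top view shows, from left to right: flask (215,181), amber bottle (251,193), brown stopper (280,191), white bottle (311,191), bulb (345,196), black stopper (377,194) and squeeze bottle (426,202). The short tray is at (256,240) and the long tray at (352,230), with its small bays toward the left or the lower end, which I still have to work out. The side view shows the same objects, with the carton at (371,188).

```bash
cat > h.py <<'E'
import numpy as np,cv2
from scipy.spatial.transform import Rotation as R
from cell import robot
class Cam:
    def __init__(s,n):
        c=robot.read_camera(n); s.im=c["pixels"][:,:,::-1].copy(); s.K=np.array(c["intrinsics"]); s.p=np.array(c["xyz"]); s.R=R.from_euler("xyz",c["rotation"]).as_matrix()
        s.hsv=cv2.cvtColor(s.im,cv2.COLOR_BGR2HSV)
    def ray(s,u,v):
        d=np.linalg.solve(s.K,[u,v,1]); return s.R@[d[0],-d[1],-d[2]]
    def plane(s,u,v,z):
        d=s.ray(u,v); return s.p+d*(z-s.p[2])/d[2]
    def proj(s,P):
        q=s.R.T@(np.array(P)-s.p); a=s.K@[q[0],-q[1],-q[2]]; return a[:2]/a[2]
def tri(c1,a,c2,b):
    d1,d2=c1.ray(*a),c2.ray(*b); t=np.linalg.lstsq(np.c_[d1,-d2],c2.p-c1.p,rcond=None)[0]
    x,y=c1.p+t[0]*d1,c2.p+t[1]*d2; return (x+y)/2,np.linalg.norm(x-y)
def blob(mask,box):
    u0,v0,u1,v1=box; m=np.zeros_like(mask); m[v0:v1,u0:u1]=mask[v0:v1,u0:u1]
    n,_,st,ce=cv2.connectedComponentsWithStats(m); i=1+np.argmax(st[1:,4]); return ce[i],st[i]
E
python3 - <<'E'
from h import *
t=Cam("top"); s=Cam("side")
cv2.imwrite("pics/t1.png",cv2.resize(t.im[140:280,195:445],(800,448),interpolation=cv2.INTER_CUBIC))
cv2.imwrite("pics/s1.png",cv2.resize(s.im[100:350,240:420],(576,600)if 0 else (432,600),interpolation=cv2.INTER_CUBIC))
H,S,V=cv2.split(t.hsv)
m=((V>170)&(S<70)).astype(np.uint8)
for b in((225,222,285,260),(315,205,388,255)):
    u0,v0,u1,v1=b; k=np.zeros_like(m);k[v0:v1,u0:u1]=m[v0:v1,u0:u1]
    k=cv2.morphologyEx(k,cv2.MORPH_CLOSE,np.ones((5,5)))
    c=max(cv2.findContours(k,0,1)[0],key=cv2.contourArea)
    q=cv2.boxPoints(cv2.minAreaRect(c)); P=np.array([t.plane(*x,.012)for x in q])[:,:2]
    print(q.round(1).tolist(),P.round(4).tolist(),P.mean(0),np.linalg.norm(P-np.roll(P,1,0),axis=1))
E
```

```text
[[236.5, 248.6999969482422], [238.3000030517578, 228.39999389648438], [275.70001220703125, 231.8000030517578], [273.8999938964844, 252.10000610351562]] [[0.4481, 0.2646], [0.5222, 0.2584], [0.507, 0.1208], [0.4329, 0.128]] [0.477533   0.19295099] [0.13745231 0.07444747 0.13837301 0.07445419]
[[320.70001220703125, 232.5], [372.5, 209.8000030517578], [380.3999938964844, 227.89999389648438], [328.6000061035156, 250.60000610351562]] [[0.501, -0.0447], [0.5816, -0.2395], [0.5136, -0.2664], [0.4341, -0.0723]] [ 0.5075544  -0.15571518] [0.0724475  0.21085353 0.07314353 0.20966587]
```

View pics/t1.png

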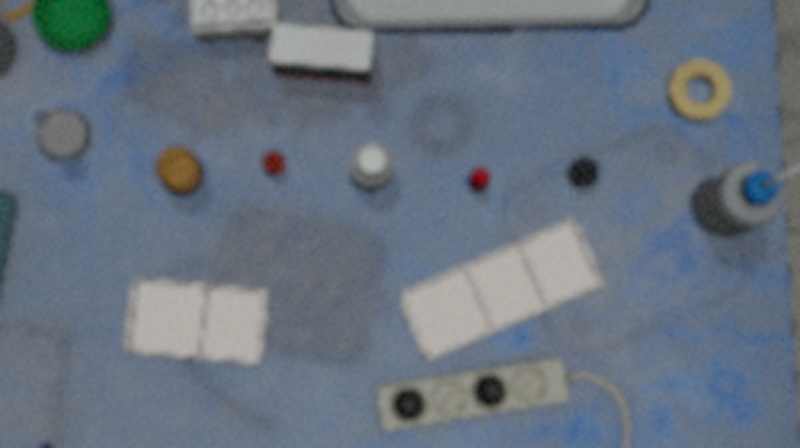

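View pics/s1.png

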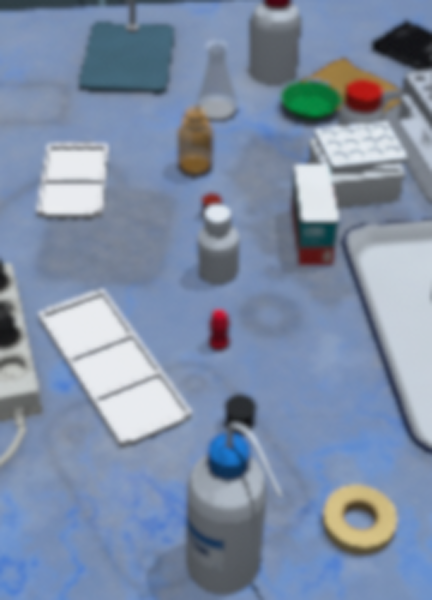

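```bash
python3 - <<'E'
from h import *
t=Cam("top"); s=Cam("side")
def masks(c):
    H,S,V=[x.astype(int) for x in cv2.split(c.hsv)]
    return dict(amber=((H>8)&(H<28)&(S>90)), red=(((H<8)|(H>168))&(S>110)), black=(V<60), white=((S<60)&(V>110)))
mt,ms=masks(t),masks(s)
# name: mask, top box, side box, mid z, top z
B=dict(amber=("amber",(240,182,264,205),(310,143,332,176),.0485),brown=("red",(273,184,288,199),(318,178,336,190),.014),
 white=("white",(300,180,324,203),(318,184,345,220),.05),bulb=("red",(338,188,352,203),(322,226,340,248),.026),black=("black",(368,185,386,203),(330,263,350,280),.015))
for n,(k,bt,bs,z) in B.items():
    a,sa=blob(mt[k].astype(np.uint8),bt); b,sb=blob(ms[k].astype(np.uint8),bs)
    P,g=tri(t,a,s,b)
    print(n,a.round(1),sa,b.round(1),sb,"tri",P.round(4),"gap",round(g,4),"top@mid",t.plane(*a,z)[:2].round(4),"side@mid",s.plane(*b,z)[:2].round(4))
# white cap top, tray corners side
for p,z in(((373/3.2+195,158/3.2+140),.1),):print("cap",t.plane(*p,z))
k=lambda u,v:(240+u/2.4,100+v/2.4)
print("long side",[s.plane(*k(*p),.012)[:2].round(3).tolist() for p in((38,315),(104,291),(190,412),(121,445))])
print("short side",[s.plane(*k(*p),.012)[:2].round(3).tolist() for p in((48,144),(108,144),(104,216),(38,214))])
q=lambda u,v:(195+u/3.2,140+v/3.2)
print("carton",[t.plane(*q(*p),.075)[:2].round(3).tolist() for p in((272,25),(374,30),(370,75),(268,65))],"flask",t.plane(*q(64,135),.03)[:2],"sq",t.plane(*q(760,187),.21)[:2])
E
```

```text
amber [250.5 192.8] [244 186  14  14 133] [321.9 153.5] [317 146  10  16 111] tri [0.65   0.2061 0.066 ] gap 0.0087 top@mid [0.6484 0.2086] side@mid [0.6578 0.2319]
brown [280.1 190.4] [278 188   5   6  25] [327.2 182.6] [325 181   6   4  17] tri [0.6591 0.1027 0.0251] gap 0.0002 top@mid [0.6608 0.1036] side@mid [0.6613 0.1166]
white [309.9 187.8] [300 180  24  16 236] [330.7 195.5] [322 184  18  24 257] tri [ 0.6569 -0.0082  0.0648] gap 0.0066 top@mid [ 0.6627 -0.0082] side@mid [0.6564 0.0086]
bulb [344.4 195.5] [342 193   6   6  25] [330.9 236.8] [328 229   7  16  92] tri [ 0.6368 -0.1356  0.0219] gap 0.0013 top@mid [ 0.6355 -0.1352] side@mid [ 0.6368 -0.1395]
black [376.8 193.6] [373 190   8   8  49] [339.7 270.9] [335 266  10  11  91] tri [ 0.6425 -0.2571  0.0178] gap 0.0016 top@mid [ 0.6422 -0.2575] side@mid [ 0.6438 -0.2547]
cap [ 0.64830983 -0.0142239   0.1       ]
long side [[0.43, -0.08], [0.51, -0.047], [0.591, -0.249], [0.513, -0.285]]
short side [[0.449, 0.267], [0.534, 0.258], [0.519, 0.096], [0.432, 0.11]]
carton [[0.808, 0.098], [0.8, -0.018], [0.748, -0.012], [0.761, 0.103]] flask [0.69341504 0.34224761] sq [ 0.59249251 -0.41160523]
```

```bash
python3 - <<'E'
from h import *
t=Cam("top"); s=Cam("side")
x0,x1,y0,y1=.40,.62,-.30,.30   # columns: y descending, rows: x descending
rows=[]
for c in(t,s):
    W=[(x1,y1),(x1,y0),(x0,y0),(x0,y1)]
    src=np.float32([c.proj((*w,.012)) for w in W]); dst=np.float32([[0,0],[600,0],[600,220],[0,220]])
    M=cv2.getPerspectiveTransform(src,dst); w=cv2.warpPerspective(c.im,M,(600,220),flags=cv2.INTER_CUBIC); rows.append(w)
    hs=cv2.cvtColor(w,cv2.COLOR_BGR2HSV); print(np.percentile(hs[...,1],[5,50]),hs[100:130,80:130,1:].mean((0,1)))
    m=((hs[...,1]<60)&(hs[...,2]>120)).astype(np.uint8)
    for b in((20,200),(320,580)):
        k=np.zeros_like(m);k[10:205,b[0]:b[1]]=m[10:205,b[0]:b[1]]; k=cv2.morphologyEx(k,cv2.MORPH_CLOSE,np.ones((9,9)));k=cv2.morphologyEx(k,cv2.MORPH_OPEN,np.ones((15,15)))
        cc=max(cv2.findContours(k,0,1)[0],key=cv2.contourArea); r=cv2.minAreaRect(cc)
        print("centre",x1-(r[0][1]+.5)/1000,y1-(r[0][0]+.5)/1000,"size",r[1],"ang",r[2]); cv2.drawContours(w,[np.int32(cv2.boxPoints(r))],0,(0,0,255),1)
cv2.imwrite("pics/rect.png",np.vstack(rows))
E
```

```text
[10. 43.] [ 12.13533333 170.352     ]
centre 0.5095 0.19 size (188.0, 179.0) ang 90.0
centre 0.5125000152587891 -0.1499999694824219 size (193.99996948242188, 258.99993896484375) ang 90.0
[ 6. 60.] [  7.96466667 222.60266667]
centre 0.5198268432617188 0.18572956848144528 size (172.78785705566406, 177.6533660888672) ang 3.5763344764709473
centre 0.5129339141845703 -0.16160308837890625 size (108.87151336669922, 240.5349578857422) ang 70.21186065673828
```

View pics/rect.png

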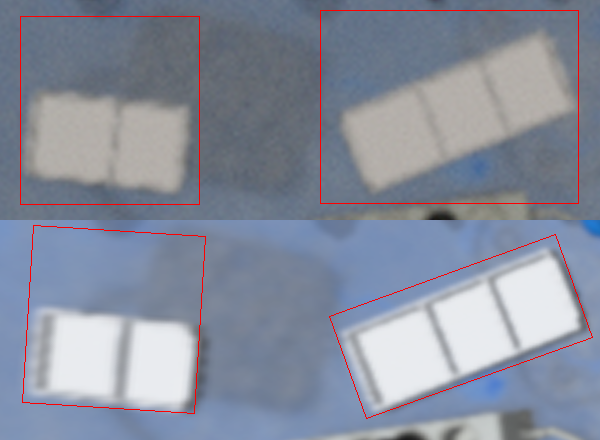

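The rectified crops (1 mm per pixel; top camera above, side camera below) show both trays with their large bays on the left, which is +y. The short tray centre is near (108,142), giving world (0.4785, 0.189) and yaw −0.09. The long tray centre is near (459,111), giving (0.509, −0.158) and yaw 0.392. The red rectangles come from a mask that was too loose, so I'm ignoring them. The two cameras agree within about 3 mm once the wall faces are allowed for.

```bash
cat > plan.py <<'E'
# usage: plan.py "x y z yaw" ...   -> shift rows (units of 60 mm) from the present pose
import sys; from h import *
o=robot.observe(); p=np.array(o["tool_pos"]); y0=R.from_euler("xyz",o["tool_rot"]).as_matrix(); yaw=np.arctan2(y0[1,0],y0[0,0])
A=np.array([[np.cos(yaw),np.sin(yaw),0],[np.sin(yaw),-np.cos(yaw),0],[0,0,-1]])
print("pose",p.round(4),"yaw",yaw.round(3),"open",round(o["opening"],4),"grip",round(o["grip_force"],1))
for a in sys.argv[1:]:
    w=np.array(a.split(),float); d=A@(w[:3]-p)/.06
    print(a,"->",d.round(2).tolist(),"spin",round(-(w[3]-yaw),3))
E
python3 plan.py ".30 -.40 .30 1.0" ".636 -.136 .20 1.571" ".636 -.136 .034 1.571"
python3 - <<'E'
from h import *
t=Cam("top"); s=Cam("side")
for z in(.04,.055): print(t.plane(311.05,191.5,z)[:2].round(4), t.plane(195+373/3.2-.35,140+158/3.2-.35,.1)[:2])
print("side cap",s.plane(330.6,100+208/2.4-.3,.098)[:2],"side body",s.plane(330.6,100+250/2.4,.033)[:2])
print("amber side body",[s.plane(240+195.5/2.4-.3,100+155/2.4,.032)[:2],s.plane(240+194/2.4-.3,100+112/2.4,.09)[:2]],"amber top body",t.plane(195+180/3.2-.35,140+170/3.2-.35,.055)[:2])
E
```

```text
pose [ 0.1765 -0.4944  0.2436] yaw 0.343 open 0.092 grip 0.0
.30 -.40 .30 1.0 -> [2.47, -0.79, -0.94] spin -0.657
.636 -.136 .20 1.571 -> [9.22, -3.05, 0.73] spin -1.228
.636 -.136 .034 1.571 -> [9.22, -3.05, 3.49] spin -1.228
[ 0.6505 -0.012 ] [ 0.64958749 -0.01300806]
[ 0.648  -0.0121] [ 0.64958749 -0.01300806]
side cap [ 0.65257493 -0.00691997] side body [ 0.65377109 -0.01101486]
amber side body [array([0.65069058, 0.19179247]), array([0.65032282, 0.21173869])] amber top body [0.64732589 0.20626302]
```

Call:
step_arm(
  motion=[
    [[0.8,-0.26,-0.9],-0.18],
    [[1.6,-0.52,-0.94],-0.36],
    [[2.47,-0.79,-0.94],-0.54],
    [[3.4,-1.1,-0.9],-0.72],
    [[4.3,-1.4,-0.8],-0.9],
    [[5.2,-1.7,-0.6],-1.08],
    [[6.1,-2.0,-0.4],-1.228],
    [[7.0,-2.3,-0.1],-1.228],
    [[7.9,-2.6,0.2],-1.228],
    [[8.8,-2.9,0.5],-1.228],
  ],
  hand=0,
  squeeze=12,
)

```text
time: 1.75
tool_pos: [0.6167, -0.1518, 0.2132]
tool_rot: [3.141, 0.0, 1.571]
contact_force: [1.5, -0.0, -0.0]
opening: 0.0918
grip_force: 0.0
```

```bash
python3 plan.py ".636 -.136 .12 1.571" ".636 -.136 .03 1.571"
```

```text
pose [ 0.6167 -0.1518  0.2132] yaw 1.571 open 0.0918 grip 0.0
.636 -.136 .12 1.571 -> [0.26, 0.32, 1.55] spin -0.0
.636 -.136 .03 1.571 -> [0.26, 0.32, 3.05] spin -0.0
```

Call:
step_arm(
  motion=[
    [[0.26,0.32,0.8],0],
    [[0.26,0.32,1.5],0],
    [[0.26,0.32,2.0],0],
    [[0.26,0.32,2.5],0],
    [[0.26,0.32,2.8],0],
    [[0.26,0.32,3.05],0],
    [[0.26,0.32,3.05],0],
  ],
)

```text
time: 2.62
tool_pos: [0.6341, -0.1375, 0.03]
tool_rot: [-3.14, -0.0, 1.571]
contact_force: [0.9, -0.5, 0.5]
opening: 0.0922
grip_force: 0.0
```

Call:
step_arm(
  motion=[
    [[0,0,0],0],
    [[0,0,0],0],
    [[0,0,0],0],
    [[0,0,0],0],
    [[0,0,0],0],
    [[0,0,0],0],
    [[0,0,0],0],
    [[0,0,0],0],
  ],
  hand=255,
)

```text
time: 3.62
tool_pos: [0.6345, -0.1376, 0.0307]
tool_rot: [-3.142, 0.0, 1.571]
contact_force: [0.5, 0.4, -1.0]
opening: 0.0244
grip_force: 12.0
```

```bash
python3 plan.py ".538 -.227 .10 1.963" ; python3 -c "
from h import *
s=Cam('side');cv2.imwrite('pics/s2.png',cv2.resize(s.im[130:330,240:420],(720,800))[:600])"
```

```text
pose [ 0.6345 -0.1376  0.0307] yaw 1.571 open 0.0244 grip 12.0
.538 -.227 .10 1.963 -> [-1.49, -1.61, -1.16] spin -0.392
```

View pics/s2.png

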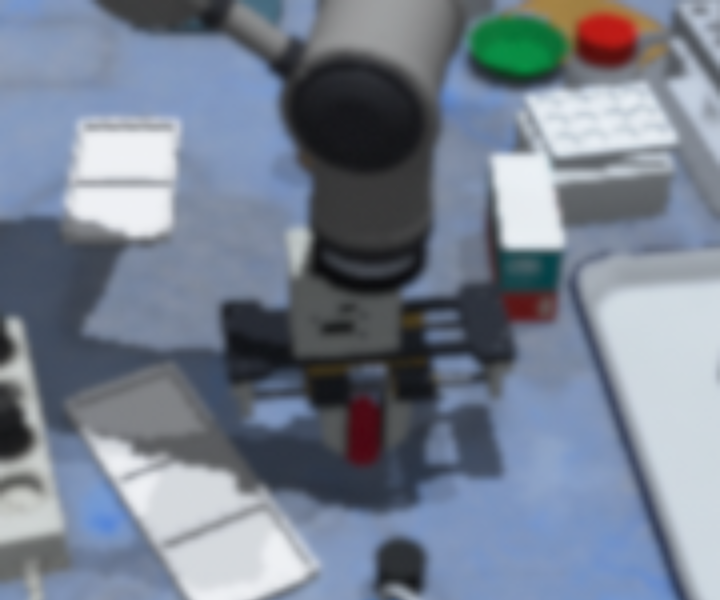

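The side view shows the bulb held between the pads at about (362,430) in the crop, with an opening of 24.4 mm, so the grasp is good.

Call:
step_arm(
  motion=[
    [[0,0,-0.4],0],
    [[0,0,-0.9],0],
    [[-0.3,-0.32,-1.1],-0.1],
    [[-0.7,-0.75,-1.1],-0.2],
    [[-1.1,-1.2,-1.1],-0.3],
    [[-1.4,-1.5,-1.1],-0.392],
    [[-1.49,-1.61,-1.1],-0.392],
    [[-1.49,-1.61,-0.7],-0.392],
    [[-1.49,-1.61,-0.4],-0.392],
    [[-1.49,-1.61,-0.4],-0.392],
  ],
)

```text
time: 4.92
tool_pos: [0.5375, -0.226, 0.0535]
tool_rot: [-3.14, -0.002, 1.962]
contact_force: [0.1, -0.6, 0.6]
opening: 0.0241
grip_force: 12.0
```

```bash
python3 plan.py ".538 -.227 .0355 1.963"; python3 -c "
from h import *
s=Cam('side');cv2.imwrite('pics/s3.png',cv2.resize(s.im[180:300,240:400],(800,600)))"
```

```text
pose [ 0.5375 -0.226   0.0535] yaw 1.962 open 0.0241 grip 12.0
.538 -.227 .0355 1.963 -> [-0.02, 0.0, 0.3] spin -0.001
```

View pics/s3.png

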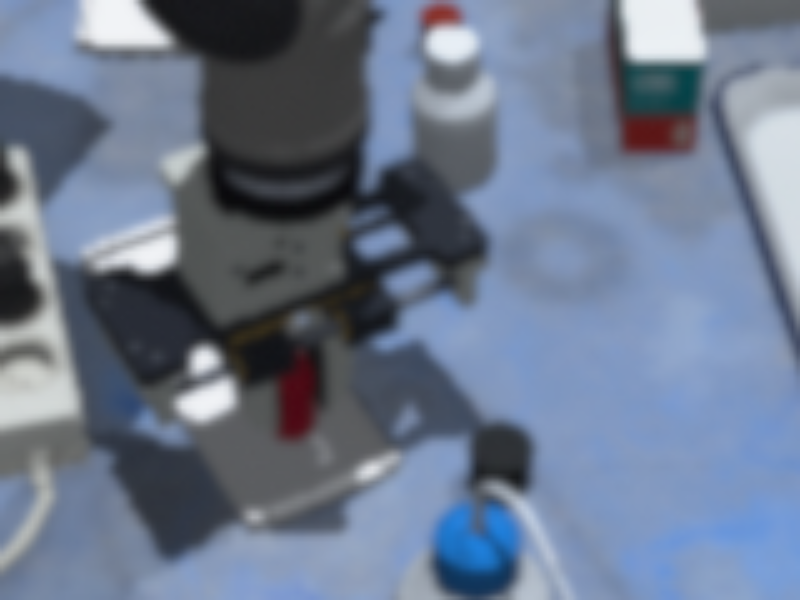

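The side view shows the bulb hanging over the end bay, its base at about (297,435) in the crop. I'll check that against the bay centre.

```bash
python3 -c "
from h import *
s=Cam('side'); print(s.plane(299.3,266.6,.0225), s.proj((.538,-.227,.0225)))"
```

```text
[ 0.54041396 -0.23463126  0.0225    ] [298.12235268 264.46246086]
```

Call:
step_arm(
  motion=[
    [[-0.02,0,0.1],0],
    [[-0.02,0,0.2],0],
    [[-0.02,0,0.28],0],
    [[-0.02,0,0.3],0],
    [[-0.02,0,0.3],0],
  ],
)

```text
time: 5.65
tool_pos: [0.5383, -0.2281, 0.0366]
tool_rot: [-3.141, -0.0, 1.963]
contact_force: [0.6, 0.4, -0.4]
opening: 0.024
grip_force: 12.0
```

Call:
step_arm(
  motion=[
    [[0,0,0],0],
    [[0,0,0],0],
    [[0,0,0],0],
    [[0,0,0],0],
  ],
  hand=120,
)

```text
time: 6.15
tool_pos: [0.5384, -0.228, 0.0368]
tool_rot: [3.142, 0.0, 1.963]
contact_force: [0.7, -0.4, -0.4]
opening: 0.0486
grip_force: 0.0
```

Call:
step_arm(
  motion=[
    [[0,0,-0.3],0],
    [[0,0,-0.8],0],
    [[0,0,-1.3],0],
    [[0,0,-1.8],0],
    [[0,0,-2.0],0],
  ],
)

```text
time: 6.78
tool_pos: [0.5392, -0.2285, 0.1597]
tool_rot: [3.139, 0.004, 1.963]
contact_force: [0.1, -0.0, -0.3]
opening: 0.0485
grip_force: 0.0
```

```bash
python3 plan.py ".643 -.257 .10 1.571" ".643 -.257 .027 1.571"
```

```text
pose [ 0.5392 -0.2285  0.1597] yaw 1.963 open 0.0485 grip 0.0
.643 -.257 .10 1.571 -> [-1.1, 1.42, 1.0] spin 0.392
.643 -.257 .027 1.571 -> [-1.1, 1.42, 2.21] spin 0.392
```

Call:
step_arm(
  motion=[
    [[-0.4,0.5,0],0.15],
    [[-0.8,1.0,0.1],0.3],
    [[-1.1,1.42,0.4],0.392],
    [[-1.1,1.42,0.9],0.392],
    [[-1.1,1.42,1.4],0.392],
    [[-1.1,1.42,1.8],0.392],
    [[-1.1,1.42,2.05],0.392],
    [[-1.1,1.42,2.2],0.392],
    [[-1.1,1.42,2.2],0.392],
  ],
  hand=60,
)

```text
time: 7.9
tool_pos: [0.6422, -0.2565, 0.0245]
tool_rot: [-3.141, -0.0, 1.571]
contact_force: [0.6, 0.9, -0.3]
opening: 0.0702
grip_force: 0.0
```

Call:
step_arm(
  motion=[
    [[0,0,0],0],
    [[0,0,0],0],
    [[0,0,0],0],
    [[0,0,0],0],
    [[0,0,0],0],
    [[0,0,0],0],
    [[0,0,0],0],
  ],
  hand=255,
  squeeze=15,
)

```text
time: 8.78
tool_pos: [0.6424, -0.2565, 0.0249]
tool_rot: [3.141, 0.0, 1.571]
contact_force: [-0.5, 0.4, 2.2]
opening: 0.0329
grip_force: 15.0
```

Call:
step_arm(
  motion=[
    [[0,0,-0.3],0],
    [[0,0,-0.7],0],
    [[0,0,-1.0],0],
    [[0,0,-1.0],0],
  ],
)

```text
time: 9.28
tool_pos: [0.6433, -0.257, 0.0872]
tool_rot: [3.138, 0.002, 1.571]
contact_force: [0.2, -0.3, -1.2]
opening: 0.0327
grip_force: 15.0
```

```bash
python3 plan.py ".512 -.1645 .0875 1.963"; python3 -c "
from h import *
s=Cam('side');cv2.imwrite('pics/s4.png',cv2.resize(s.im[180:300,240:400],(800,600)))"
```

```text
pose [ 0.6433 -0.257   0.0872] yaw 1.571 open 0.0327 grip 15.0
.512 -.1645 .0875 1.963 -> [1.54, -2.19, -0.01] spin -0.392
```

View pics/s4.png

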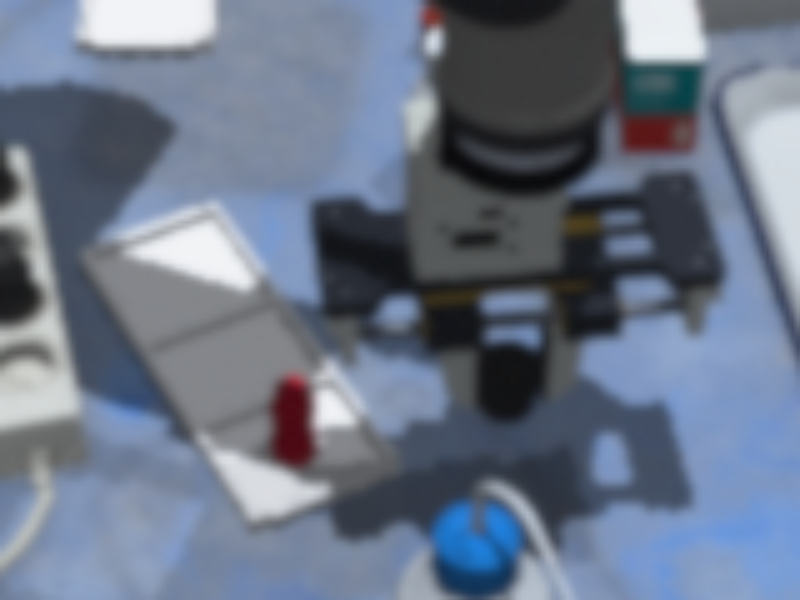

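The bulb stands in the end bay, base at about (295,462), and the black stopper hangs level between the pads at (510,380).

Call:
step_arm(
  motion=[
    [[0,0,-0.5],0],
    [[0.3,-0.45,-0.8],-0.1],
    [[0.7,-1.0,-0.8],-0.2],
    [[1.1,-1.6,-0.8],-0.3],
    [[1.45,-2.05,-0.8],-0.392],
    [[1.54,-2.19,-0.6],-0.392],
    [[1.54,-2.19,-0.2],-0.392],
    [[1.54,-2.19,0.2],-0.392],
    [[1.54,-2.19,0.5],-0.392],
    [[1.54,-2.19,0.5],-0.392],
  ],
)

```text
time: 10.58
tool_pos: [0.5095, -0.1634, 0.0528]
tool_rot: [-3.138, -0.003, 1.963]
contact_force: [0.4, -0.1, 0.1]
opening: 0.0327
grip_force: 15.0
```

```bash
python3 plan.py ".512 -.1645 .0305 1.963"
```

```text
pose [ 0.5095 -0.1634  0.0528] yaw 1.963 open 0.0327 grip 15.0
.512 -.1645 .0305 1.963 -> [-0.03, 0.03, 0.37] spin -0.0
```

Call:
step_arm(
  motion=[
    [[-0.03,0.03,0.12],0],
    [[-0.03,0.03,0.24],0],
    [[-0.03,0.03,0.34],0],
    [[-0.03,0.03,0.4],0],
    [[-0.03,0.03,0.4],0],
  ],
)

```text
time: 11.2
tool_pos: [0.5131, -0.165, 0.0305]
tool_rot: [-3.141, -0.0, 1.963]
contact_force: [0.6, -0.1, -0.7]
opening: 0.0327
grip_force: 15.0
```

Call:
step_arm(
  motion=[
    [[0,0,0],0],
    [[0,0,0],0],
    [[0,0,0],0],
    [[0,0,0],0],
  ],
  hand=110,
)

```text
time: 11.7
tool_pos: [0.5133, -0.1651, 0.0308]
tool_rot: [3.142, 0.0, 1.963]
contact_force: [0.3, 0.3, 0.3]
opening: 0.0518
grip_force: 0.0
```

Call:
step_arm(
  motion=[
    [[0,0,-0.3],0],
    [[0,0,-0.8],0],
    [[0,0,-1.3],0],
    [[0,0,-1.8],0],
    [[0,0,-2.2],0],
    [[0,0,-2.2],0],
  ],
  hand=0,
)

```text
time: 12.45
tool_pos: [0.5142, -0.1655, 0.1644]
tool_rot: [3.139, 0.003, 1.963]
contact_force: [-0.1, -0.1, -0.3]
opening: 0.0916
grip_force: 0.0
```

```bash
python3 plan.py ".650 -.012 .16 1.571" ".650 -.012 .055 1.571"
```

```text
pose [ 0.5142 -0.1655  0.1644] yaw 1.963 open 0.0916 grip 0.0
.650 -.012 .16 1.571 -> [1.5, 3.07, 0.07] spin 0.392
.650 -.012 .055 1.571 -> [1.5, 3.07, 1.82] spin 0.392
```

Call:
step_arm(
  motion=[
    [[0.4,0.8,0],0.1],
    [[0.8,1.6,0],0.2],
    [[1.2,2.4,0],0.3],
    [[1.5,3.07,0],0.392],
    [[1.5,3.07,0.1],0.392],
    [[1.5,3.07,0.5],0.392],
    [[1.5,3.07,1.0],0.392],
    [[1.5,3.07,1.4],0.392],
    [[1.5,3.07,1.75],0.392],
    [[1.5,3.07,1.75],0.392],
  ],
)

```text
time: 13.7
tool_pos: [0.6466, -0.0122, 0.0548]
tool_rot: [-3.136, -0.0, 1.571]
contact_force: [0.1, 0.7, 0.5]
opening: 0.0919
grip_force: 0.0
```

Call:
step_arm(
  motion=[
    [[0,0,0],0],
    [[0,0,0],0],
    [[0,0,0],0],
    [[0,0,0],0],
    [[0,0,0],0],
    [[0,0,0],0],
    [[0,0,0],0],
  ],
  hand=255,
  squeeze=25,
)

```text
time: 14.58
tool_pos: [0.6494, -0.0115, 0.0581]
tool_rot: [3.141, 0.0, 1.571]
contact_force: [0.2, 0.3, 2.5]
opening: 0.0492
grip_force: 24.9
```

Call:
step_arm(
  motion=[
    [[0,0,-0.2],0],
    [[0,0,-0.5],0],
    [[0,0,-0.8],0],
    [[0,0,-1.0],0],
    [[0,0,-1.0],0],
  ],
)

```text
time: 15.2
tool_pos: [0.6498, -0.0116, 0.1193]
tool_rot: [3.139, 0.0, 1.571]
contact_force: [0.5, 0.2, -2.1]
opening: 0.0499
grip_force: 24.8
```

```bash
python3 plan.py ".483 -.095 .117 1.963" ; python3 -c "
from h import *
s=Cam('side');cv2.imwrite('pics/s5.png',cv2.resize(s.im[150:300,220:420],(800,600)))"
```

```text
pose [ 0.6498 -0.0116  0.1193] yaw 1.571 open 0.0499 grip 24.8
.483 -.095 .117 1.963 -> [-1.39, -2.78, 0.04] spin -0.392
```

View pics/s5.png

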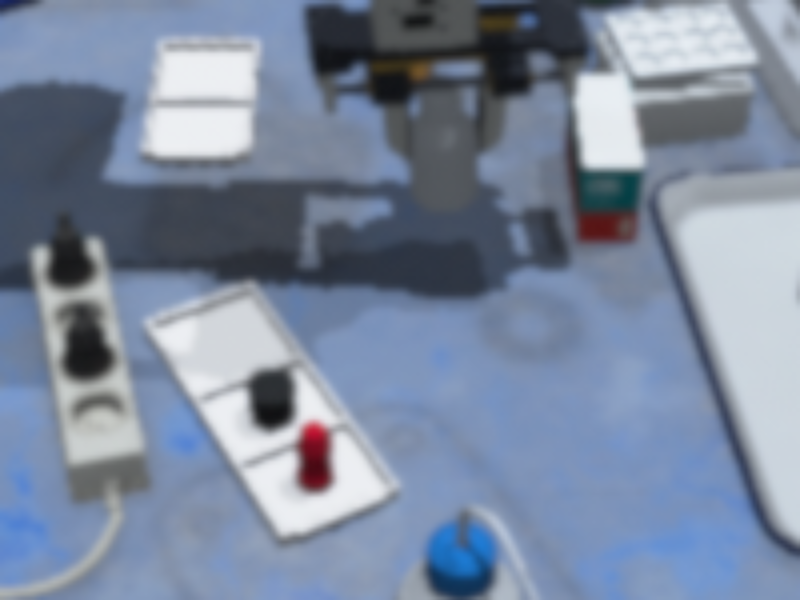

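The black stopper (272,400) and the bulb (315,460) stand centred in their bays, and the white bottle hangs upright in the gripper at (445,150).

Call:
step_arm(
  motion=[
    [[-0.1,-0.2,0],-0.05],
    [[-0.3,-0.6,0],-0.12],
    [[-0.6,-1.2,0],-0.2],
    [[-0.9,-1.8,0],-0.3],
    [[-1.2,-2.35,0],-0.392],
    [[-1.35,-2.7,0],-0.392],
    [[-1.39,-2.78,0],-0.392],
    [[-1.39,-2.78,0.2],-0.392],
    [[-1.39,-2.78,0.4],-0.392],
    [[-1.39,-2.78,0.4],-0.392],
  ],
)

```text
time: 16.5
tool_pos: [0.4819, -0.0943, 0.0921]
tool_rot: [-3.139, -0.002, 1.963]
contact_force: [0.5, -0.8, 0.4]
opening: 0.0495
grip_force: 24.8
```

```bash
python3 plan.py ".483 -.095 .0635 1.963"
```

```text
pose [ 0.4819 -0.0943  0.0921] yaw 1.963 open 0.0495 grip 24.8
.483 -.095 .0635 1.963 -> [-0.02, 0.01, 0.48] spin 0.0
```

Call:
step_arm(
  motion=[
    [[-0.02,0.01,0.12],0],
    [[-0.02,0.01,0.25],0],
    [[-0.02,0.01,0.38],0],
    [[-0.02,0.01,0.46],0],
    [[-0.02,0.01,0.5],0],
    [[-0.02,0.01,0.5],0],
  ],
)

```text
time: 17.25
tool_pos: [0.4833, -0.0958, 0.0637]
tool_rot: [-3.141, 0.0, 1.963]
contact_force: [1.0, -0.3, -1.1]
opening: 0.0497
grip_force: 24.8
```

Call:
step_arm(
  motion=[
    [[0,0,0],0],
    [[0,0,0],0],
    [[0,0,0],0],
    [[0,0,0],0],
    [[0,0,0],0],
  ],
  hand=0,
)

```text
time: 17.88
tool_pos: [0.4833, -0.0958, 0.0637]
tool_rot: [3.142, 0.0, 1.963]
contact_force: [-0.0, 0.6, 0.6]
opening: 0.0911
grip_force: 0.0
```

Call:
step_arm(
  motion=[
    [[0,0,-0.3],0],
    [[0,0,-0.7],0],
    [[0,0,-1.2],0],
    [[0,0,-1.7],0],
    [[0,0,-1.7],0],
  ],
)

```text
time: 18.5
tool_pos: [0.4845, -0.0962, 0.1677]
tool_rot: [3.138, 0.003, 1.963]
contact_force: [-0.5, 0.5, -0.6]
opening: 0.0916
grip_force: 0.0
```

```bash
python3 plan.py ".650 .206 .16 1.571" ".650 .206 .055 1.571"
```

```text
pose [ 0.4845 -0.0962  0.1677] yaw 1.963 open 0.0916 grip 0.0
.650 .206 .16 1.571 -> [3.6, 4.47, 0.13] spin 0.392
.650 .206 .055 1.571 -> [3.6, 4.47, 1.88] spin 0.392
```

Call:
step_arm(
  motion=[
    [[0.6,0.75,0],0.08],
    [[1.2,1.5,0],0.16],
    [[1.8,2.25,0],0.24],
    [[2.4,3.0,0],0.32],
    [[3.0,3.72,0],0.392],
    [[3.6,4.47,0],0.392],
    [[3.6,4.47,0.1],0.392],
    [[3.6,4.47,0.5],0.392],
    [[3.6,4.47,0.9],0.392],
    [[3.6,4.47,1.0],0.392],
  ],
)

```text
time: 19.75
tool_pos: [0.6469, 0.205, 0.1027]
tool_rot: [-3.136, 0.001, 1.57]
contact_force: [-0.9, 0.2, 0.1]
opening: 0.0916
grip_force: 0.0
```

Call:
step_arm(
  motion=[
    [[0,0,0.3],0],
    [[0,0,0.6],0],
    [[0,0,0.8],0],
    [[0,0,0.8],0],
  ],
)

```text
time: 20.25
tool_pos: [0.648, 0.2061, 0.0563]
tool_rot: [-3.139, 0.001, 1.571]
contact_force: [-0.1, 0.3, -0.5]
opening: 0.0918
grip_force: 0.0
```

Call:
step_arm(
  motion=[
    [[0,0,0],0],
    [[0,0,0],0],
    [[0,0,0],0],
    [[0,0,0],0],
    [[0,0,0],0],
    [[0,0,0],0],
    [[0,0,0],0],
  ],
  hand=255,
)

```text
time: 21.12
tool_pos: [0.649, 0.2063, 0.058]
tool_rot: [3.141, -0.0, 1.571]
contact_force: [1.0, -0.2, 1.3]
opening: 0.0503
grip_force: 25.0
```

Call:
step_arm(
  motion=[
    [[0,0,-0.2],0],
    [[0,0,-0.5],0],
    [[0,0,-0.8],0],
    [[0,0,-1.0],0],
    [[0,0,-1.0],0],
  ],
)

```text
time: 21.75
tool_pos: [0.6493, 0.2065, 0.1194]
tool_rot: [3.139, -0.0, 1.571]
contact_force: [-0.4, 0.7, -1.3]
opening: 0.0502
grip_force: 24.9
```

```bash
python3 plan.py ".482 .226 .117 1.481" ; python3 -c "
from h import *
s=Cam('side');cv2.imwrite('pics/s6.png',cv2.resize(s.im[120:300,200:420],(733,600)))"
```

```text
pose [0.6493 0.2065 0.1194] yaw 1.571 open 0.0502 grip 24.9
.482 .226 .117 1.481 -> [0.33, -2.79, 0.04] spin 0.09
```

View pics/s6.png

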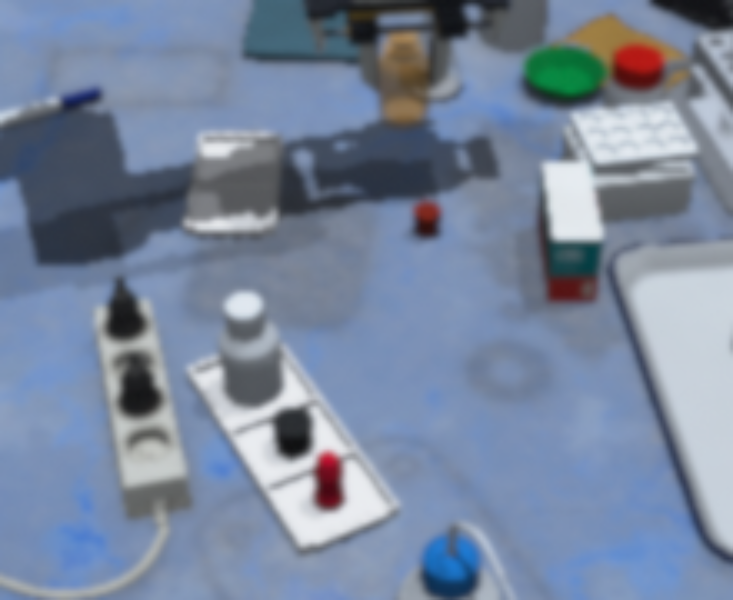

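The white bottle stands upright in the large bay at (252,365), the stopper and bulb are still fine, and the amber bottle is held upright at (404,85).

Call:
step_arm(
  motion=[
    [[0.03,-0.2,0],0.02],
    [[0.08,-0.6,0],0.05],
    [[0.15,-1.2,0],0.09],
    [[0.22,-1.8,0],0.09],
    [[0.28,-2.35,0],0.09],
    [[0.33,-2.7,0],0.09],
    [[0.33,-2.79,0],0.09],
    [[0.33,-2.79,0.2],0.09],
    [[0.33,-2.79,0.4],0.09],
    [[0.33,-2.79,0.4],0.09],
  ],
)

```text
time: 23.05
tool_pos: [0.4809, 0.2256, 0.0919]
tool_rot: [-3.139, 0.001, 1.48]
contact_force: [-0.2, -0.2, -1.7]
opening: 0.0502
grip_force: 24.9
```

```bash
python3 plan.py ".482 .226 .063 1.481"
```

```text
pose [0.4809 0.2256 0.0919] yaw 1.48 open 0.0502 grip 24.9
.482 .226 .063 1.481 -> [0.01, 0.02, 0.48] spin -0.001
```

Call:
step_arm(
  motion=[
    [[0,0,0.12],0],
    [[0,0,0.25],0],
    [[0,0,0.38],0],
    [[0,0,0.46],0],
    [[0,0,0.5],0],
    [[0,0,0.5],0],
  ],
)

```text
time: 23.8
tool_pos: [0.4812, 0.2261, 0.0636]
tool_rot: [-3.141, 0.0, 1.481]
contact_force: [-0.8, 0.1, -0.7]
opening: 0.0502
grip_force: 24.9
```

Call:
step_arm(
  motion=[
    [[0,0,0],0],
    [[0,0,0],0],
    [[0,0,0],0],
    [[0,0,0],0],
    [[0,0,0],0],
  ],
  hand=0,
)

```text
time: 24.42
tool_pos: [0.4813, 0.2261, 0.0637]
tool_rot: [3.141, 0.0, 1.481]
contact_force: [0.1, 0.2, 0.8]
opening: 0.0913
grip_force: 0.0
```

Call:
step_arm(
  motion=[
    [[0,0,-0.3],0],
    [[0,0,-0.7],0],
    [[0,0,-1.2],0],
    [[0,0,-1.7],0],
    [[0,0,-1.7],0],
  ],
)

```text
time: 25.05
tool_pos: [0.4825, 0.2265, 0.1679]
tool_rot: [3.137, -0.002, 1.481]
contact_force: [0.8, 0.0, 0.1]
opening: 0.0917
grip_force: 0.0
```

```bash
python3 plan.py ".660 .103 .12 0.2" ".660 .103 .0245 0.2"  ".660 .103 .0245 2.6"
```

```text
pose [0.4825 0.2265 0.1679] yaw 1.481 open 0.0917 grip 0.0
.660 .103 .12 0.2 -> [-1.78, 3.13, 0.8] spin 1.281
.660 .103 .0245 0.2 -> [-1.78, 3.13, 2.39] spin 1.281
.660 .103 .0245 2.6 -> [-1.78, 3.13, 2.39] spin -1.119
```

Call:
step_arm(
  motion=[
    [[-0.35,0.6,0],0.18],
    [[-0.7,1.2,0],0.36],
    [[-1.05,1.8,0],0.54],
    [[-1.4,2.4,0],0.72],
    [[-1.78,3.13,0],0.9],
    [[-1.78,3.13,0.2],1.08],
    [[-1.78,3.13,0.5],1.26],
    [[-1.78,3.13,0.9],1.281],
    [[-1.78,3.13,1.3],1.281],
    [[-1.78,3.13,1.5],1.281],
  ],
  hand=60,
)

```text
time: 26.3
tool_pos: [0.6573, 0.1027, 0.0729]
tool_rot: [-3.141, 0.004, 0.2]
contact_force: [1.1, 0.8, -0.5]
opening: 0.0706
grip_force: 0.0
```

Call:
step_arm(
  motion=[
    [[0,0,0.3],0],
    [[0,0,0.6],0],
    [[0,0,0.83],0],
    [[0,0,0.83],0],
  ],
)

```text
time: 26.8
tool_pos: [0.6579, 0.1028, 0.0244]
tool_rot: [-3.141, 0.002, 0.2]
contact_force: [0.0, -0.5, 0.5]
opening: 0.0702
grip_force: 0.0
```

Call:
step_arm(
  motion=[
    [[0,0,0],0],
    [[0,0,0],0],
    [[0,0,0],0],
    [[0,0,0],0],
    [[0,0,0],0],
    [[0,0,0],0],
    [[0,0,0],0],
  ],
  hand=255,
  squeeze=15,
)

```text
time: 27.68
tool_pos: [0.6587, 0.1028, 0.026]
tool_rot: [3.141, -0.0, 0.2]
contact_force: [-1.2, -1.0, 2.1]
opening: 0.027
grip_force: 15.0
```

Call:
step_arm(
  motion=[
    [[0,0,-0.3],0],
    [[0,0,-0.7],0],
    [[0,0,-1.2],0],
    [[0,0,-1.6],0],
    [[0,0,-2.0],0],
    [[0,0,-2.0],0],
  ],
)

```text
time: 28.42
tool_pos: [0.66, 0.103, 0.1492]
tool_rot: [3.141, -0.006, 0.2]
contact_force: [0.3, 0.2, -0.7]
opening: 0.0274
grip_force: 15.0
```

```bash
python3 plan.py ".474 .143 .145 1.481" ; python3 -c "
from h import *
s=Cam('side');cv2.imwrite('pics/s7.png',cv2.resize(s.im[100:300,200:420],(660,600)))"
```

```text
pose [0.66   0.103  0.1492] yaw 0.2 open 0.0274 grip 15.0
.474 .143 .145 1.481 -> [-2.91, -1.27, 0.07] spin -1.281
```

View pics/s7.png

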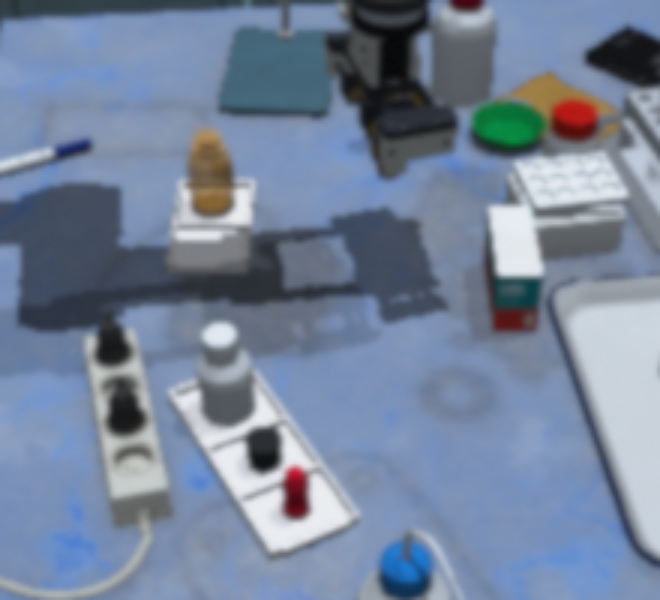

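The amber bottle stands upright in its bay at (212,175), the long-tray kit is complete, and the gripper is closed to 27 mm on the brown stopper.

Call:
step_arm(
  motion=[
    [[-0.3,-0.15,0],-0.15],
    [[-0.7,-0.3,0],-0.3],
    [[-1.2,-0.5,0],-0.48],
    [[-1.7,-0.75,0],-0.66],
    [[-2.2,-0.95,0],-0.84],
    [[-2.6,-1.15,0],-1.02],
    [[-2.85,-1.25,0],-1.18],
    [[-2.91,-1.27,0],-1.281],
    [[-2.91,-1.27,0],-1.281],
    [[-2.91,-1.27,0],-1.281],
  ],
)

```text
time: 29.72
tool_pos: [0.4725, 0.1428, 0.1454]
tool_rot: [-3.141, 0.0, 1.479]
contact_force: [0.0, 0.2, 0.8]
opening: 0.0271
grip_force: 15.0
```

Call:
step_arm(
  motion=[
    [[0,0,0.4],0],
    [[0,0,0.8],0],
    [[0,0,1.2],0],
    [[0,0,1.5],0],
    [[0,0,1.7],0],
    [[0,0,1.83],0],
    [[0,0,1.9],0],
    [[0,0,1.9],0],
  ],
)

```text
time: 30.72
tool_pos: [0.4725, 0.1429, 0.032]
tool_rot: [3.141, 0.0, 1.481]
contact_force: [0.6, -0.5, 0.2]
opening: 0.0272
grip_force: 15.0
```

Call:
step_arm(
  motion=[
    [[0,0,0],0],
    [[0,0,0],0],
    [[0,0,0],0],
    [[0,0,0],0],
  ],
  hand=120,
)

```text
time: 31.22
tool_pos: [0.4725, 0.1429, 0.032]
tool_rot: [3.141, 0.0, 1.481]
contact_force: [0.7, -0.4, 0.2]
opening: 0.0486
grip_force: 0.0
```

Call:
step_arm(
  motion=[
    [[0,0,-0.4],0],
    [[0,0,-0.9],0],
    [[0,0,-1.5],0],
    [[0,0,-2.2],0],
    [[0,0,-3.0],0],
    [[0,0,-3.5],0],
  ],
)

```text
time: 31.98
tool_pos: [0.4728, 0.143, 0.2443]
tool_rot: [3.139, -0.001, 1.481]
contact_force: [0.2, 0.2, -0.4]
opening: 0.0485
grip_force: 0.0
```

Call:
step_arm(
  motion=[
    [[-1,-0.3,0],0],
    [[-2,-0.5,0],0],
    [[-3,-0.7,0],0],
    [[-4,-0.8,0],0],
    [[-5,-0.8,0],0],
    [[-6,-0.8,0],0],
    [[-7,-1.0,0],0],
    [[-8,-1.5,0],0],
    [[-8,-1.5,0],0],
  ],
)

```text
time: 33.1
tool_pos: [0.3376, -0.3301, 0.2416]
tool_rot: [-3.141, 0.0, 1.475]
contact_force: [-0.5, 0.2, 0.1]
opening: 0.0489
grip_force: 0.0
```

```bash
python3 plan.py; python3 -c "
from h import *
s=Cam('side');cv2.imwrite('pics/s8.png',cv2.resize(s.im[100:300,200:420],(660,600)))
s=Cam('top');cv2.imwrite('pics/t8.png',cv2.resize(s.im[140:280,195:445],(800,448)))"
```

```text
pose [ 0.3376 -0.3301  0.2416] yaw 1.475 open 0.0489 grip 0.0
```

View pics/s8.png

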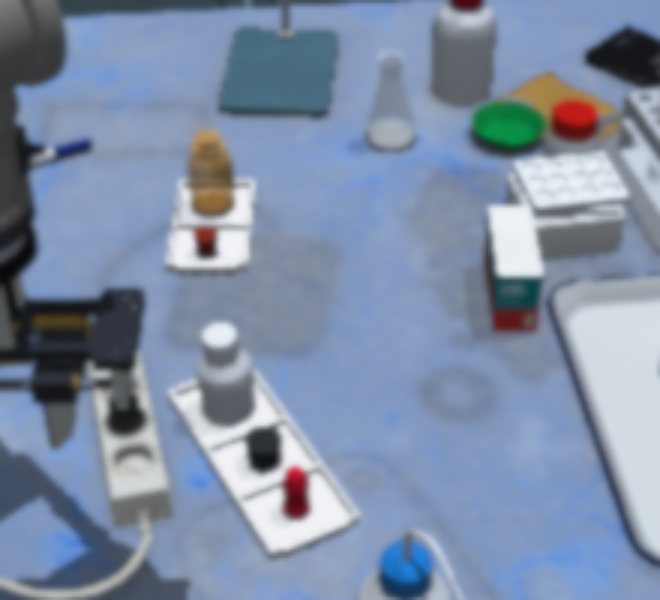

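View pics/t8.png

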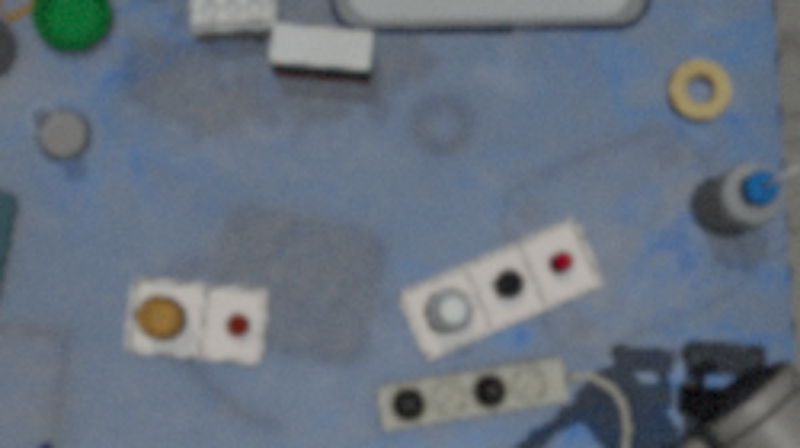

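The side and top views show all five items upright and centred in their bays: amber (161,317), brown stopper (237,325), white bottle (449,311), black stopper (509,284) and bulb (561,261). The flask, carton and squeeze bottle are where they started, and the arm is clear.

```bash
python3 -c "
from cell import robot
print(robot.hand_in())"
```

```text
the job is handed in; nothing more can be done
None
```

I made up both kits and handed the job in at about 33 s on the robot clock. The final camera views show all five items upright in their bays and the three bystanders where they started, but the hand-in returned no verdict.

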